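# Slide the upturned heat sink out of the row and locate it in the fence corner

### The job

Four black heat sinks lie end to end in a touching row; one of them lies flat side up, fins down. Push that one straight out of the row, away from you, until it meets the fence bar, then slide it along the bar to the end stop on the right, and finish by pressing it back against the bar with about 5 N for half a second, so that it sits square in the corner, touching both bar and end stop. The other three must stay where they are, the sink must stay flat on the worktop, and bar and end stop must never be pressed with more than 20 N.

Things in the scene. Friction and masses are not known exactly. Their poses are not given: they have to be found in the camera images.
- flat_sink: the heat sink to be located: loose, black, 24.5 x 42 x 20 mm (x, y, z), flat side up, fins down, 0.04 to 0.085 kg; origin at the centre of its underside, on the worktop. Its y runs along the row, its x points out of the row to the fence (square to the fence within 0.06 rad). It may lie at any of the row's four places. It slides on the worktop with under 1 N.
- sink_a: one of the three other heat sinks, 24.5 x 42 x 20 mm, fins up, loose, to be left alone; origin at the centre of its underside, axes as for the one to be located; the sinks stand end to end, 42.5 mm apart
- sink_b: another of the three other heat sinks, fins up, same size and axes, to be left alone
- sink_c: another of the three other heat sinks, fins up, same size and axes, to be left alone
- fence: locating fence fixed beyond the row: dark base plate, aluminium bar in front, 212 mm long, top at z = 23.5 mm. x points away from the row, square to the bar; y runs along the bar, positive to the robot's left. The stiff bar is clamped at an unreported setting: its front face lies anywhere from x = -10 to 0 mm, to be found by touch; it spans y = -98 to +114 mm. Row centres lie at about x = -85 mm.
- end_stop: stiff steel rail, 14 mm wide, 20 mm high, fixed square to the bar at its right-hand end; origin and axes coincide with the fence's. Its inner face (towards +y) is at y = -105 mm; it reaches from x = -35 mm to behind the bar. The sink's centre thus ends at y = -84 mm, half its 24.5 mm width in front of the bar.
Mind the look-alikes: they are no part of the job. Leave any blue, green or yellow look-alike of the flat_sink alone.

How it is judged:
On the way, in this order (a step that is already met when the one before it is completed fails the run):
1. the flat-side-up sink is out of the row and touching the fence bar (more than 0.3 N), still more than 15 mm from the end stop (contact force between flat_sink and fence above 0.3 N and x of flat_sink in the frame of fence above -0.027 m and y of flat_sink in the frame of fence above -0.069 m), for 0.05 s.
2. in the corner, within 2 mm of the end stop and square within 0.06 rad, it is pressed against the bar with more than 2 N for 0.2 s (contact force between flat_sink and fence above 2 N and y of flat_sink in the frame of fence below -0.082 m and x of flat_sink in the frame of fence above -0.025 m and angle between the x axis of flat_sink and the x axis of fence, either way round below 0.06 rad), for 0.2 s.
At the end, for the whole second after the job is handed in: the flat-side-up sink lies at rest flat on the worktop in the corner of the fence, its end within 2 mm of the end stop, less than 25 mm in front of the fence's origin (where it was pressed against the bar), square to the bar within 0.06 rad; the other three sinks are within 5 mm of where they were (y of flat_sink in the frame of fence below -0.082 m and x of flat_sink in the frame of fence above -0.025 m and angle between the x axis of flat_sink and the x axis of fence, either way round below 0.06 rad and height (world z) of flat_sink below 0.004 m and angle between flat_sink's own z axis and vertical below 0.05 rad and linear speed of flat_sink below 0.01 m/s and distance of each of sink_a, sink_b, sink_c from where it was at the start of the episode below 0.005 m); the robot touches nothing.
It fails at once if the sink is pressed against the fence bar with more than 20 N (contact force between flat_sink and fence above 20 N).
It fails at once if the sink is pressed against the end stop with more than 20 N (contact force between flat_sink and end_stop above 20 N).
It fails at once if the sink to be located is lifted or tipped (height (world z) of flat_sink above 0.008 m or angle between flat_sink's own z axis and vertical above 0.25 rad).
It fails at once if one of the other sinks is moved by more than 5 mm (distance of any of sink_a, sink_b, sink_c from where it was at the start of the episode above 0.005 m).
It also fails if it takes over 67 s, if anything falls off the work surface, if the arm or the gripper's body presses on something with over 40 N, if the wrist force passes 120 N, or if a joint passes its speed limit or range.

### The arm

A 6-joint arm with a two-finger parallel gripper is mounted at the origin on a cart in front of the work surface, level with it; the furniture and walls round the work are solid. World frame = base frame: x ahead of the robot, y to its left, z up, the work surface at z = 0. Lengths are in m, angles in rad, forces in N, time in s.
With the tool pointing down it reaches from about 0.325 to 0.775 m from the base axis. Payload 5.5 kg.
Tool frame: the origin (TCP) lies on the centre line of the jaws, within the pads' length; the fingertips stand 17 mm ahead of it and the grasp point (between the pads) lies 2 mm behind it (robot.tcp_to_tips is the z of the fingertips in the tool frame, in m); z points along the fingers, x is the direction in which the jaws open and shut, and the axes are right-handed (so a half turn about z gives the same grasp; the last joint's range is limited). The gripper opens to 88 mm and grips with 3 to 60 N. Pads are 20 mm wide; open, the fingers measure 115 mm over their backs; the gripper's body (75 mm by 178 mm) begins 61 mm behind the grasp point.
Start: joints at [1.264, 0.091, 1.231, -0, 1.82, -0.057], TCP at [0.148, 0.581, 0.24] pointing down, gripper open.
Joint ranges: [-2.87, 2.87], [-0.86, 2.18], [0.17, 2.46], [-1.51, 4.65], [0.06, 2.69], [-2.65, 2.65]. Speed limits (rad/s): [2.57, 2.57, 3.01, 3.14, 3.14, 3.14].

### API

Orientations are given as [roll, pitch, yaw] about the fixed x, y, z axes, in that order (R = Rz(yaw) Ry(pitch) Rx(roll)).
In Python, from bench import robot gives the robot as it stands. The module is installed in compiled form; this text tells all that it offers. Calls block until the motion is done:
- robot.reach(position, orientation): joint-space move of the TCP to a pose.
- robot.move_straight(position, velocity=0.15, orientation=None): straight line of the TCP; orientation=None keeps the orientation; velocity is the mean speed in m/s.
- robot.goto_joints(angles): joint-space move.
- robot.open() and robot.close(newtons=None): open the fingers fully, or close them until they stop; newtons is the grip in N (None keeps the last).
- robot.hold(seconds).
- robot.ik(position, orientation): joint angles nearest the present ones, or None.
- robot.get_image(name): name is "side" or "top"; returns a dict with "color" (384x512x3 uint8, red, green, blue), "fx", "fy", "cx", "cy" (pixels), "R" (3x3) and "t" (3): a world point X has camera coordinates R X + t. Camera axes: x right, y down, z forward; pixel columns grow to the right and rows downward; lengths in m; the calibration is good to about 2 mm. A picture is of the moment at which its call begins. There is no depth.
A pose or a line that the arm cannot do raises robot.MotionError and nothing moves.
- robot.close_job(): hands the job in, once; it reports no verdict.
Readings, each from a call of its own:
- robot.get_time_s(): time.
- robot.get_joints(): joint angles.
- robot.get_joint_velocities(): joint speeds.
- robot.get_effort(): joint torques, N m.
- robot.get_tcp_pos(): TCP position.
- robot.get_orientation(): TCP orientation.
- robot.get_ft_force(): force on the tool from outside, world axes, zero at the start.
- robot.get_moment(): the same for the moment, N m.
- robot.get_finger_gap(): finger opening in m.
Only numpy, scipy, OpenCV 4.12 (cv2) and the standard library are available. Lean on these libraries where they do the work, as an engineer would, in place of code of your own. Each camera call takes 0.05 s, during which the arm holds its last target.

## Working session

There is one attempt and no reset: what is moved stays moved. The work goes in short steps, each a Python script; the robot and the scene stay as the last script left them, time stands still between calls to the robot, and variables do not carry over. Pictures are saved under pics/ and viewed, and the job is handed in when it is done.

```bash
mkdir -p pics; python3 - <<'E'
from bench import robot
import cv2,numpy as np
for n in("side","top"):
    d=robot.get_image(n); cv2.imwrite(f"pics/{n}0.png",d["color"][:,:,::-1]); np.savez(f"{n}0.npz",**d)
    print(n,d["fx"],d["fy"],d["cx"],d["cy"],np.round(d["R"],3).tolist(),d["t"], "cam",-d["R"].T@d["t"])
print(robot.get_time_s(),robot.get_tcp_pos(),robot.get_orientation(),robot.tcp_to_tips,robot.get_ft_force())
E
```

```text
side 395.01488487476973 395.01488487476973 256.59025233223286 192.66994515072767 [[0.937, -0.347, 0.022], [-0.189, -0.562, -0.805], [0.292, 0.751, -0.592]] [-0.46968409  0.07185794  0.83487221] cam [ 0.21002311 -0.74974844  0.5626241 ]
top 456.9471093534551 456.9471093534551 254.97533324494216 188.09510655813605 [[-0.003, -1.0, -0.022], [-0.982, 0.008, -0.191], [0.191, 0.021, -0.981]] [-0.10738884  0.48205352  0.78026455] cam [ 0.32366536 -0.12753829  0.85539198]
0.1 [0.14826837 0.58115851 0.23862455] [-3.14151867e+00  1.74229133e-03  1.32097849e+00] 0.017 [-0.13288537  1.00307469 -0.14502878]
```

View pics/side0.png

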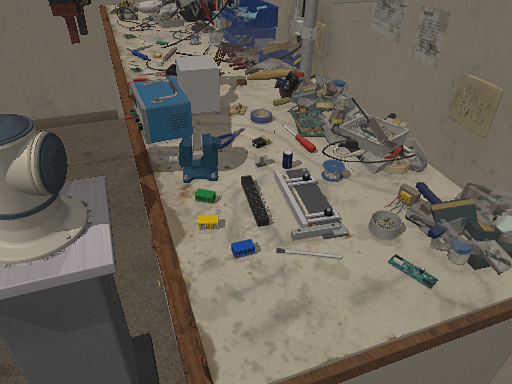

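View pics/top0.png

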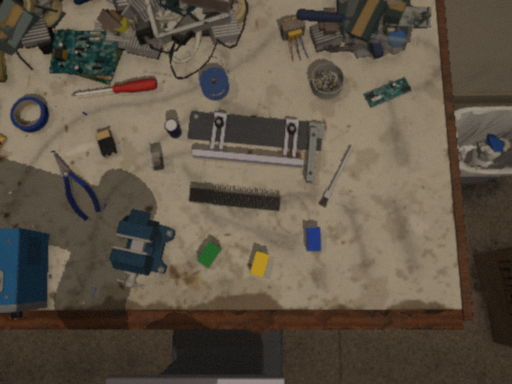

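The top view shows the row at about (190–280, 183–210), the bar at (192–303, 150–165) and the end stop at about (313, 155). I'll zoom in on these.

```bash
python3 - <<'E'
import cv2
a=cv2.imread("pics/top0.png")[105:220,175:335]; a=cv2.convertScaleAbs(cv2.resize(a,None,fx=5,fy=5,interpolation=cv2.INTER_CUBIC),alpha=1.6,beta=10)
cv2.imwrite("pics/top0z.png",a)
a=cv2.imread("pics/side0.png")[160:245,230:360]; a=cv2.convertScaleAbs(cv2.resize(a,None,fx=6,fy=6,interpolation=cv2.INTER_CUBIC),alpha=1.6,beta=10)
cv2.imwrite("pics/side0z.png",a)
E
```

```text
(no output)
```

View pics/top0z.png

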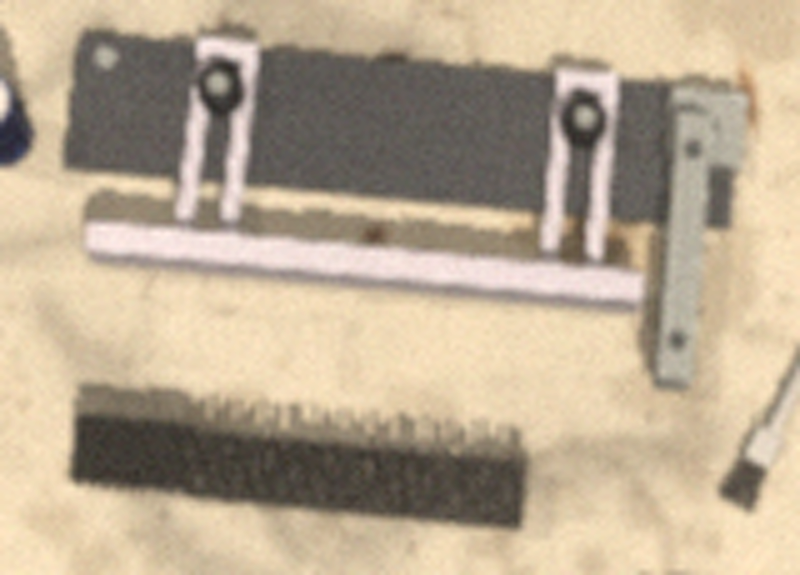

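View pics/side0z.png

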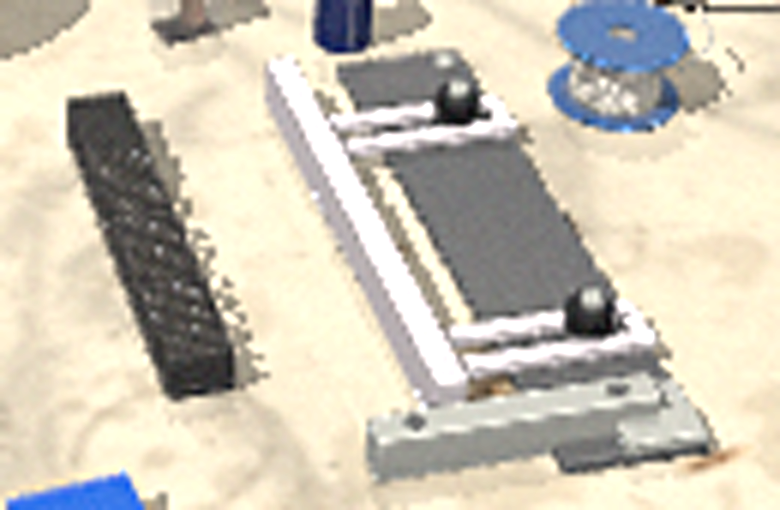

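The flat one is the leftmost in the row, towards the robot's +y. It has a smooth top and straight shadow, and the other three show fin-tip texture and serrated shadows. Next I measure.

```bash
cat > h.py <<'E'
import numpy as np
def load(n): return dict(np.load(n+".npz"))
def ray(d,uv,z):
    uv=np.atleast_2d(uv).astype(float)
    c=-d["R"].T@d["t"]
    v=np.c_[(uv[:,0]-d["cx"])/d["fx"],(uv[:,1]-d["cy"])/d["fy"],np.ones(len(uv))]@d["R"]
    return c+v*((z-c[2])/v[:,2])[:,None]
def proj(d,X):
    X=np.atleast_2d(X)@d["R"].T+d["t"]
    return np.c_[X[:,0]/X[:,2]*d["fx"]+d["cx"],X[:,1]/X[:,2]*d["fy"]+d["cy"]]
E
python3 - <<'E'
from h import *
import cv2
for n,roi in(("top0",(105,220,175,335)),("side0",(160,245,230,360))):
    d=load(n); im=d["color"]; r0,r1,c0,c1=roi
    hsv=cv2.cvtColor(im,cv2.COLOR_RGB2HSV)
    def big(m,name,z):
        M=np.zeros(m.shape,np.uint8); M[r0:r1,c0:c1]=m[r0:r1,c0:c1]
        cs,_=cv2.findContours(M,cv2.RETR_EXTERNAL,cv2.CHAIN_APPROX_NONE)
        for c in sorted(cs,key=cv2.contourArea)[::-1][:2]:
            b=cv2.boxPoints(cv2.minAreaRect(c)); 
            print(n,name,cv2.contourArea(c),np.round(b,1).tolist(),np.round(ray(d,b,z)[:,:2],4).tolist())
        return M
    big(hsv[...,2]<45,"row",0.02)
    big((hsv[...,1]<25)&(hsv[...,2]>125),"bar",0.0235)
    i=im.astype(int)
    big((hsv[...,1]<40)&(hsv[...,2]>85)&(hsv[...,2]<130),"stop",0.02)
    # sample
d=load("top0");im=d["color"]
print(im[145:172,230].tolist()); print(im[180:215,200].sum(-1).tolist()); print(im[160,298:325].tolist())
E
```

```text
top0 row 773.5 [[189.39999389648438, 200.10000610351562], [190.89999389648438, 187.3000030517578], [278.6000061035156, 197.89999389648438], [277.1000061035156, 210.8000030517578]] [[0.4645, 0.0126], [0.4888, 0.0103], [0.4675, -0.1532], [0.4435, -0.1501]]
top0 row 32.5 [[175.0, 136.0], [175.0, 125.0], [180.0, 125.0], [180.0, 136.0]] [[0.5891, 0.0432], [0.6111, 0.0439], [0.611, 0.0342], [0.589, 0.0336]]
top0 bar 8.0 [[292.0, 120.0], [297.0, 120.0], [297.0, 123.0], [292.0, 123.0]] [[0.6174, -0.1806], [0.6173, -0.1902], [0.6113, -0.19], [0.6115, -0.1805]]
top0 bar 7.5 [[267.5, 160.8000030517578], [268.1000061035156, 157.39999389648438], [276.3999938964844, 158.6999969482422], [275.79998779296875, 162.10000610351562]] [[0.5378, -0.1333], [0.5443, -0.1344], [0.5415, -0.1499], [0.535, -0.1488]]
top0 stop 389.0 [[305.70001220703125, 180.60000610351562], [310.0, 122.5], [323.29998779296875, 123.5999984741211], [319.0, 181.60000610351562]] [[0.4999, -0.204], [0.6132, -0.2152], [0.6109, -0.2404], [0.4978, -0.2287]]
top0 stop 135.5 [[193.6999969482422, 160.0], [194.0, 154.60000610351562], [303.2
[... 1603 characters left out ...]
6], [141, 128, 104], [145, 132, 110], [145, 129, 108], [141, 128, 107], [143, 130, 110], [141, 127, 107]]
[322, 303, 271, 199, 187, 195, 191, 190, 146, 97, 84, 86, 99, 87, 90, 81, 95, 87, 102, 87, 81, 118, 187, 276, 327, 342, 352, 359, 359, 354, 358, 338, 344, 356, 365]
[[143, 130, 129], [140, 129, 124], [140, 129, 127], [137, 126, 121], [140, 128, 123], [129, 116, 109], [102, 90, 77], [86, 76, 63], [74, 66, 53], [73, 69, 58], [96, 94, 85], [113, 106, 98], [108, 102, 93], [105, 101, 93], [107, 104, 94], [107, 103, 91], [113, 107, 96], [115, 105, 91], [120, 106, 85], [118, 106, 83], [120, 107, 88], [121, 109, 87], [124, 110, 89], [130, 116, 94], [132, 117, 96], [126, 113, 91], [136, 121, 99]]
```

```bash
cat > meas.py <<'E'
from h import *
import cv2
d=load("top0"); g=d["color"].astype(float).sum(-1)
def cross(p,lv,start,step):
    # walk from start until p crosses lv upward
    i=start
    while p[i+step]<lv: i+=step
    return i+step*(lv-p[i])/(p[i+step]-p[i])
def fit(uv,ax,z,nm):
    uv=np.array(uv); P=ray(d,uv,z)
    k=np.polyfit(P[:,1],P[:,0],1) if ax=='y' else np.polyfit(P[:,0],P[:,1],1)
    for _ in range(3):
        a,b=(P[:,1],P[:,0]) if ax=='y' else (P[:,0],P[:,1])
        r=b-np.polyval(k,a); P=P[np.abs(r)<max(2*r.std(),4e-4)]
        a,b=(P[:,1],P[:,0]) if ax=='y' else (P[:,0],P[:,1]); k=np.polyfit(a,b,1)
    print(nm,"slope",round(k[0],4),"icpt",round(k[1],4),"rms",round((b-np.polyval(k,a)).std(),5),len(P)); return k
# bar: top/front edge
uv=[];uvb=[]
for u in list(range(196,300)):
    v0=int(round(154.6+(u-192)*(161-154.6)/110))+1
    p=-g[:,u]; uv.append((u,cross(p,-345,v0,1)))
    uvb.append((u,cross(p,-360,v0,-1)))
kb=fit(uv,'y',0.0235,"bar front"); fit(uvb,'y',0.0235,"bar back")
fr=[];bk=[]
for u in range(192,276):
    v0=int(round(194+(u-190)*10.6/87))
    fr.append((u,cross(g[:,u],225,v0,1)))
    bk.append((u,cross(g[:,u],145,v0,-1)))
sel=[i for i,(u,v) in enumerate(fr) if u<212]
fit(fr,'y',0.0,"row front (z0)"); fit([bk[i] for i in sel],'y',0.02,"flat back top")
fit([fr[i] for i in sel],'y',0.0,"flat front z0")
# row ends
L=[];Rr=[]
for v in range(191,198): L.append((cross(g[v],225,193,-1),v))
for v in range(199,208): Rr.append((cross(g[v],225,274,1),v))
print("L", np.round(ray(d,L,0.02)[:,:2],4).tolist()); print("Lz0",np.round(ray(d,L,0.0)[:,1].mean(),4)); print("R",np.round(ray(d,Rr,0.0)[:,:2],4).tolist(),np.round(ray(d,Rr,0.02)[:,1].mean(),4))
# bar left end
B=[(cross(-g[v],-350,197,-1),v) for v in (152,153,154)]
print("barL",np.round(ray(d,B,0.0235)[:,:2],4).tolist())
B=[(cross(-g[v],-350,299,1),v) for v in (160,161,162)]
print("barR",np.round(ray(d,B,0.0235)[:,:2],4).tolist())
for v in range(128,182,4): print(v,g[v,300:326].astype(int).tolist())
E
python3 meas.py
```

```text
** On entry to DLASCL parameter number  4 had an illegal value
 ** On entry to DLASCL parameter number  4 had an illegal value
 ** On entry to DLASCL parameter number  4 had an illegal value
 ** On entry to DLASCL parameter number  4 had an illegal value
 ** On entry to DLASCL parameter number  5 had an illegal value
 ** On entry to DLASCL parameter number  4 had an illegal valuemeas.py:8: RuntimeWarning: divide by zero encountered in scalar divide
  return i+step*(lv-p[i])/(p[i+step]-p[i])
h.py:7: RuntimeWarning: invalid value encountered in multiply
  return c+v*((z-c[2])/v[:,2])[:,None]
Traceback (most recent call last):
  File "meas.py", line 23, in <module>
    kb=fit(uv,'y',0.0235,"bar front"); fit(uvb,'y',0.0235,"bar back")
  File "meas.py", line 11, in fit
    k=np.polyfit(P[:,1],P[:,0],1) if ax=='y' else np.polyfit(P[:,0],P[:,1],1)
      ~~~~~~~~~~^^^^^^^^^^^^^^^^^
numpy.linalg.LinAlgError: SVD did not converge in Linear Least Squares
```

```bash
sed -i 's|v0=int(round(154.6.*|v0=int(round(152.8+(u-192.6)*9/110.4))|; s|    p=-g\[:,u\]; |    p=-g[:,u]\n    if p[v0]>-385: continue_=0\n    |; s|    while p\[i+step\]<lv: i+=step|    if p[i]>=lv: i-=step\n    while p[i+step]<lv: i+=step|' meas.py; python3 meas.py
```

```text
bar front slope 0.1043 icpt 0.5504 rms 0.00027 100
bar back slope 0.1077 icpt 0.561 rms 0.00033 101
row front (z0) slope 0.1114 icpt 0.4636 rms 0.00042 76
flat back top slope 0.098 icpt 0.488 rms 0.00026 19
flat front z0 slope 0.1106 icpt 0.464 rms 0.00037 20
L [[0.4818, 0.0128], [0.4799, 0.0129], [0.478, 0.0129], [0.4761, 0.0129], [0.4742, 0.0132], [0.4723, 0.0138], [0.4704, 0.0138]]
Lz0 0.0166
R [[0.4688, -0.1569], [0.4669, -0.1564], [0.465, -0.1562], [0.4631, -0.156], [0.4612, -0.1562], [0.4593, -0.1556], [0.4573, -0.1552], [0.4554, -0.1547], [0.4535, -0.1547]] -0.1551
barL [[0.5561, 0.0101], [0.5542, 0.0105], [0.5522, 0.0099]]
barR [[0.5386, -0.1998], [0.5367, -0.1995], [0.5348, -0.1993]]
128 [164, 171, 166, 158, 172, 161, 157, 141, 156, 182, 247, 307, 306, 304, 296, 289, 294, 304, 289, 313, 310, 307, 326, 313, 272, 238]
132 [153, 163, 174, 173, 171, 165, 148, 127, 164, 186, 254, 302, 289, 276, 285, 299, 312, 326, 292, 301, 324, 315, 314, 311, 331, 347]
136 [157, 158, 149, 161, 160, 150, 161, 140, 140, 179, 261, 286, 252, 231, 250, 291, 294, 288, 291, 308, 309, 309, 310, 310, 331
[... 791 characters left out ...]
 340, 345, 330, 356, 346]
164 [369, 376, 372, 301, 226, 196, 178, 232, 313, 316, 308, 318, 311, 313, 310, 303, 316, 317, 321, 319, 332, 352, 343, 336, 338, 352]
168 [351, 324, 324, 265, 189, 171, 168, 254, 317, 316, 303, 318, 307, 313, 307, 301, 321, 315, 323, 321, 334, 345, 347, 355, 385, 382]
172 [366, 348, 283, 221, 210, 197, 202, 264, 264, 203, 169, 213, 261, 306, 319, 325, 312, 334, 337, 358, 379, 375, 377, 354, 352, 349]
176 [379, 380, 358, 291, 219, 187, 249, 306, 308, 321, 314, 313, 318, 302, 303, 318, 328, 346, 359, 362, 389, 389, 390, 385, 385, 390]
180 [345, 351, 340, 336, 314, 255, 231, 270, 275, 275, 278, 291, 305, 303, 310, 327, 342, 344, 339, 363, 380, 392, 396, 392, 395, 395]
```

```bash
python3 - <<'E'
import cv2
a=cv2.imread("pics/top0.png")[195:305,60:200]; b=cv2.imread("pics/side0.png")[110:215,150:290]
f=lambda a:cv2.convertScaleAbs(cv2.resize(a,(560,int(a.shape[0]*4)),interpolation=cv2.INTER_CUBIC),alpha=1.8,beta=15)
cv2.imwrite("pics/v1.png",f(a));cv2.imwrite("pics/v2.png",f(b))
E
```

```text
(no output)
```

View pics/v1.png

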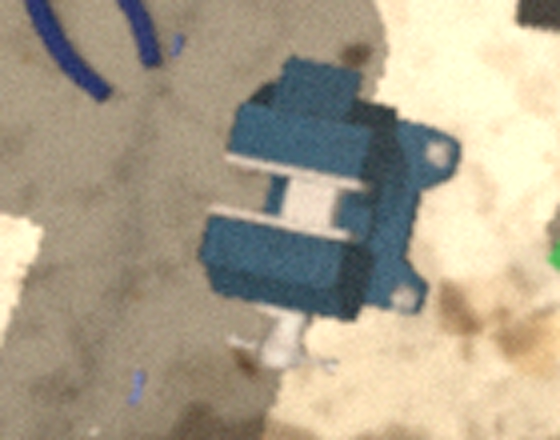

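View pics/v2.png

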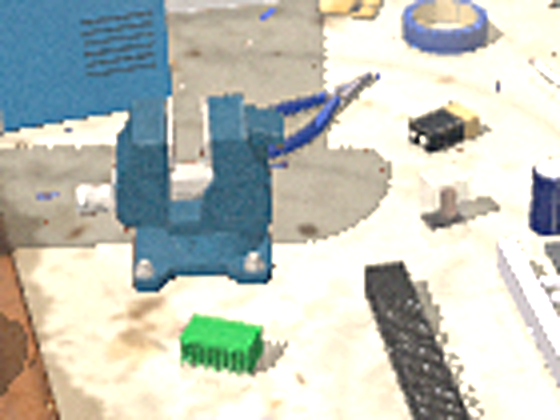

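```bash
python3 - <<'E'
from h import *
a=load("top0");b=load("side0")
for p,q in [((152.5,226),(210,135)),((150,242),(202,135))]:
    best=min(((np.linalg.norm(ray(a,p,z)-ray(b,q,z)),z) for z in np.arange(0,.2,.002)));print(best,ray(a,p,best[1]))
# stop top inner edge
for v,u in((164,306.7),(156,307.6),(148,308.5),(144,308.9)):
    P=ray(a,(u,v),.02)[0]; print(P, P[0]*.105+P[1]*.9945)
from bench import robot
for i in range(5): print(robot.get_ft_force(),robot.get_time_s())
for ye,xe in((.0422,.435),(.0422,.53),(.09,.53),(-.08,.53),(-.13,.5)):
    x=xe*.9945+ye*.105;y=-xe*.105+ye*.9945
    for yaw in (np.pi/2-.105,):
        q=robot.ik([x,y,.022],[np.pi,0,yaw]); print(x,y,None if q is None else np.round(q,2))
E
```

```text
(np.float64(0.002855652540103994), np.float64(0.124)) [[0.40509592 0.05382104 0.124     ]]
(np.float64(0.00473253202442861), np.float64(0.126)) [[0.37925286 0.05632337 0.126     ]]
[ 0.5317163  -0.20677863  0.02      ] -0.1498111360578302
[ 0.54721073 -0.2088568   0.02      ] -0.15025096085630096
[ 0.5628109  -0.21094915  0.02      ] -0.1506937873905382
[ 0.57065192 -0.21190626  0.02      ] -0.15082231969914206
[-0.13288537  1.00307469 -0.14502878] 0.1
[-0.13288537  1.00307469 -0.14502878] 0.1
[-0.13288537  1.00307469 -0.14502878] 0.1
[-0.13288537  1.00307469 -0.14502878] 0.1
[-0.13288537  1.00307469 -0.14502878] 0.1
0.43703850000000005 -0.003707099999999998 [-0.09 -0.29  1.98 -0.    1.46 -1.55]
0.531516 -0.013682099999999996 [-0.09 -0.02  1.74 -0.    1.43 -1.56]
0.536535 0.033855 [-0.   -0.01  1.72 -0.    1.43 -1.47]
0.5186850000000001 -0.13521 [-0.32 -0.01  1.72  0.    1.43 -1.78]
0.48360000000000003 -0.181785 [-0.43 -0.06  1.78  0.    1.43 -1.89]
```

```bash
cat >> h.py <<'E'
PSI=-0.105
EX=np.array([np.cos(PSI),np.sin(PSI)]); EY=np.array([-np.sin(PSI),np.cos(PSI)])
def W(xe,ye,z): p=xe*EX+ye*EY; return [p[0],p[1],z]
def F(robot):
    f=np.array(robot.get_ft_force()); return np.array([f[:2]@EX,f[:2]@EY,f[2]])
def T(robot):
    p=np.array(robot.get_tcp_pos()); return np.array([p[:2]@EX,p[:2]@EY,p[2]])
E
python3 - <<'E'
from h import *
from bench import robot
o=[np.pi,0,PSI]
p=robot.get_tcp_pos()
print([robot.ik(W(.432,.0422,z),o) for z in(.33,.021)], [robot.ik(W(.432,.0422,z),[np.pi,0,PSI+np.pi]) for z in(.021,)])
robot.move_straight([p[0],p[1],.36],velocity=.3); print(robot.get_time_s())
robot.close(20); print(robot.get_time_s(),robot.get_finger_gap())
robot.reach(W(.432,.0422,.33),o); print(robot.get_time_s(),T(robot),robot.get_orientation())
E
```

```text
[array([-8.60349485e-02, -3.10429356e-01,  1.44097577e+00, -4.44089210e-16,
        2.01104624e+00,  1.89650515e-02]), array([-8.60349485e-02, -3.03139825e-01,  1.98731965e+00, -4.44089210e-16,
        1.45741283e+00,  1.89650515e-02])] [None]
0.65
1.9917 0.0007959164623838383
4.3167 [0.43206114 0.04277285 0.33002752] [-3.14142495e+00 -1.07833257e-07 -1.03684974e-01]
```

```bash
python3 - <<'E'
from h import *
from bench import robot
import cv2
robot.move_straight(W(.432,.0422,.06),velocity=.25)
robot.move_straight(W(.432,.0422,.021),velocity=.08)
print(robot.get_time_s(),T(robot))
for i in range(3): robot.hold(.05); print(F(robot),robot.get_time_s())
d=robot.get_image("side"); cv2.imwrite("pics/s1.png",cv2.resize(d["color"][130:250,180:340,::-1],(800,600),interpolation=cv2.INTER_CUBIC))
d=robot.get_image("top"); cv2.imwrite("pics/t1.png",cv2.resize(d["color"][105:285,130:330,::-1],(660,594),interpolation=cv2.INTER_CUBIC))
E
```

```text
6.1833 [0.43184224 0.04216852 0.02073066]
[-0.63003391 -0.47244262  0.15449198] 6.2333
[0.02040164 1.07338588 0.59584643] 6.2833
[-0.13134084  0.19289737  0.15527968] 6.3333
```

View pics/s1.png

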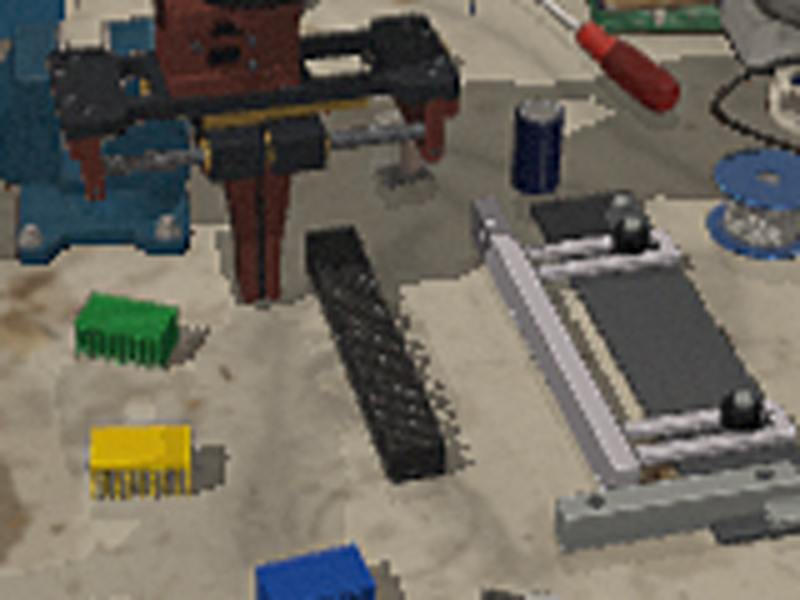

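View pics/t1.png

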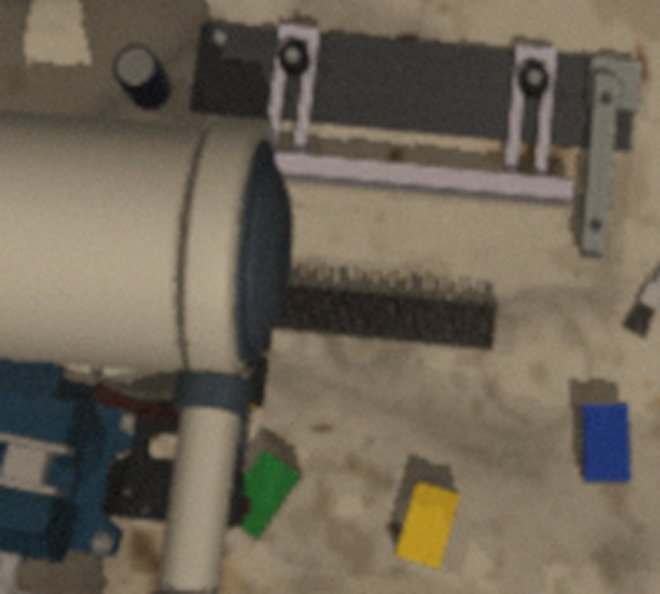

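```bash
cat >> h.py <<'E'
def avg(robot,n=5,dt=.012):
    a=[]
    for _ in range(n): robot.hold(dt); a.append(F(robot))
    return np.mean(a,0)
E
python3 - <<'E'
from h import *
from bench import robot
b=avg(robot,8); print("base",b,robot.get_time_s())
robot.move_straight(W(.470,.0422,.021),velocity=.05); print(robot.get_time_s(),avg(robot)-b)
robot.move_straight(W(.500,.0422,.021),velocity=.05); print(robot.get_time_s(),avg(robot)-b)
np.save("b.npy",b)
E
```

```text
base [-0.062686   -0.0544695  -0.06449567] 6.5
7.4083 [-0.00403746  0.19969447  0.11896439]
8.2 [0.01495603 0.43792117 0.25688757]
```

```bash
python3 - <<'E'
from h import *
from bench import robot
b=np.load("b.npy")
x=.500
while x<.5222:
    x+=.0005 if x>.506 else .001
    robot.move_straight(W(x,.0422,.021),velocity=.02)
    f=avg(robot,3,.01)-b
    if f[0]<-1.0:
        f=avg(robot,5,.01)-b
        print(x,np.round(f,2),round(robot.get_time_s(),2),T(robot)[0])
        if f[0]<-2: break
robot.hold(.2); print(x,avg(robot)-b,T(robot),robot.get_time_s())
E
```

```text
0.5134999999999993 [-4.57  0.11  3.2 ] 13.78 0.5130558350516221
0.5134999999999993 [-4.74290887 -0.34281634  3.37958855] [0.51303866 0.04217384 0.02095073] 14.025
```

```bash
python3 - <<'E'
from h import *
from bench import robot
import cv2
robot.move_straight(W(.505,.0422,.021),velocity=.05)
robot.move_straight(W(.505,.0422,.10),velocity=.2)
robot.reach(W(.533,.092,.10),[np.pi,0,PSI+np.pi/2])
print(robot.get_time_s(),T(robot),robot.get_orientation())
for n in("side","top"):
    d=robot.get_image(n); np.savez(n+"2.npz",**d)
    c=d["color"][130:250,180:340] if n=="side" else d["color"][105:225,170:330]
    cv2.imwrite(f"pics/{n}2.png",cv2.convertScaleAbs(cv2.resize(c[:,:,::-1],(800,600),interpolation=cv2.INTER_CUBIC),alpha=1.4))
E
```

```text
16.2083 [0.53253788 0.09187579 0.09898776] [-3.13996887e+00  2.34702490e-04  1.46465415e+00]
```

View pics/side2.png

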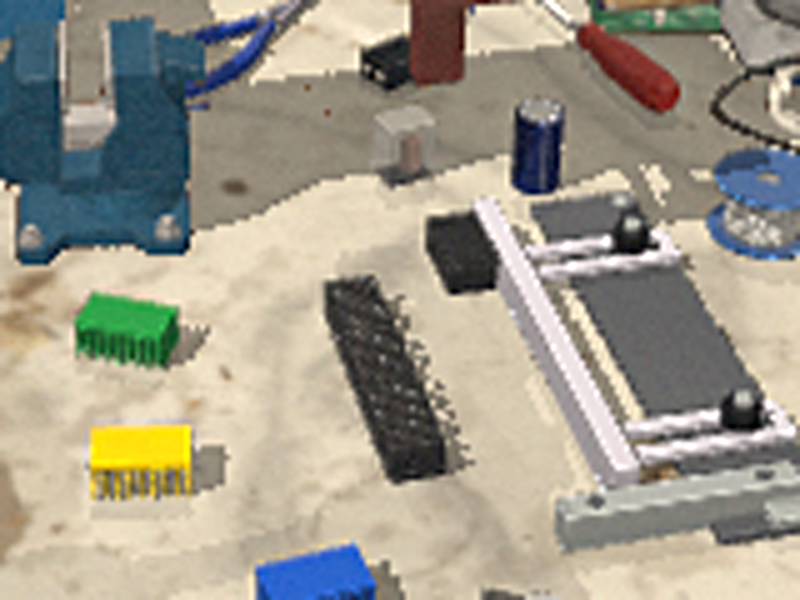

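View pics/top2.png

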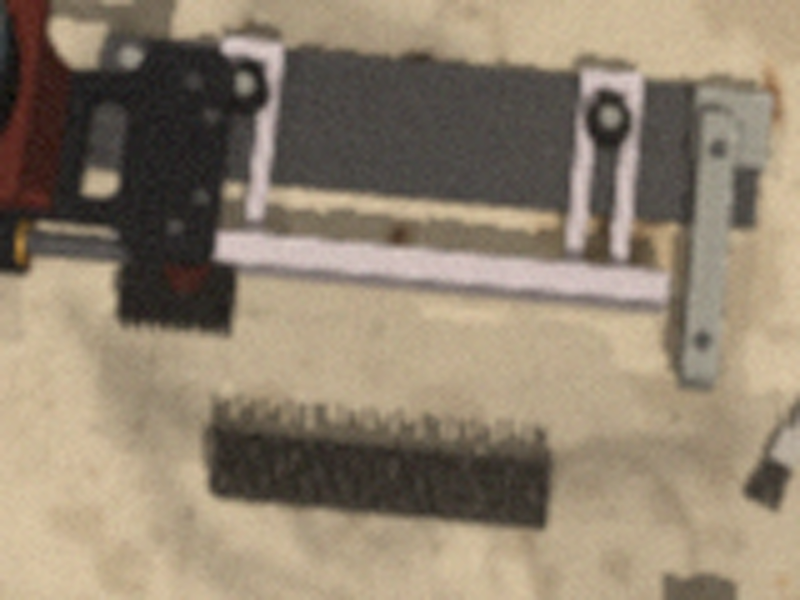

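```bash
python3 - <<'E'
from h import *
d=load("top2"); g=d["color"].astype(float).sum(-1)
for nm,rng,v0 in(("sink",range(195,216),167),("row",range(214,278),None)):
    uv=[]
    for u in rng:
        v=v0 or int(197+(u-212)*7/67); 
        while g[v,u]<225: v+=1
        uv.append((u,v-1+(225-g[v-1,u])/(g[v,u]-g[v-1,u])))
    P=ray(d,uv,0.)[:,:2]; k=np.polyfit(P[:,1],P[:,0],1); print(nm,k,(P[:,0]-np.polyval(k,P[:,1])).std(), (P@EX).mean(),(P@EX)[[0,1,2,-3,-2,-1]])
# sink ends
for v in (165,167,169):
    r=g[v]; i=205
    while r[i]<225:i+=1
    R=i-1+(225-r[i-1])/(r[i]-r[i-1]); i=205
    while r[i]<225:i-=1
    L=i+1-(225-r[i+1])/(r[i]-r[i+1])
    print(v,(ray(d,[(L,v),(R,v)],.01)[:,:2]@EY))
E
```

```text
sink [0.10050293 0.52701715] 0.00035953471335127557 0.5241770675318196 [0.52363726 0.5242459  0.52349819 0.52401514 0.52432682 0.5240379 ]
row [0.10372505 0.46276134] 0.00033745940056769546 0.4603630653726732 [0.46083766 0.46059643 0.46079204 0.46027311 0.46029779 0.46030697]
165 [0.06470671 0.01985197]
167 [0.06490513 0.02003044]
169 [0.06269924 0.02046581]
```

```bash
python3 - <<'E'
from h import *
from bench import robot
X=.534
robot.move_straight(W(X,.092,.021),velocity=.1)
robot.hold(.1); b=avg(robot,8); print("base",b,robot.get_time_s(),T(robot)); np.save("b.npy",b)
for y in (.03,-.03,-.086):
    robot.move_straight(W(X,y,.021),velocity=.06); print(robot.get_time_s(),avg(robot)-b)
y=-.086
while y>-.104:
    y-=.0005
    robot.move_straight(W(X,y,.021),velocity=.02)
    f=avg(robot,3,.01)-b
    if f[1]>1.0:
        f=avg(robot,5,.01)-b
        print(y,np.round(f,2),round(robot.get_time_s(),2),T(robot))
        if f[1]>1.8: break
print(y,T(robot),robot.get_time_s())
E
```

```text
base [0.06448429 0.2682612  0.20947692] 17.4167 [0.53459604 0.09206898 0.02199496]
18.6 [ 0.10897426 -0.33028041 -0.34805884]
19.7917 [-0.09528875 -0.51708609 -0.14242234]
20.9167 [-0.12140113 -0.41906468 -0.36208268]
-0.0995 [-0.53  3.25  0.35] 28.43 [ 0.53400161 -0.09904344  0.02101553]
-0.0995 [ 0.53400161 -0.09904344  0.02101553] 28.425
```

```bash
python3 - <<'E'
from h import *
from bench import robot
import cv2
X=.534
robot.move_straight(W(X,-.092,.021),velocity=.05)
robot.move_straight(W(X,-.092,.07),velocity=.15)
robot.move_straight(W(.490,-.129,.07),velocity=.15)
print(robot.get_time_s(),T(robot))
for n in("side","top"):
    d=robot.get_image(n); np.savez(n+"3.npz",**d)
    c=d["color"][130:250,210:370] if n=="side" else d["color"][105:225,190:350]
    cv2.imwrite(f"pics/{n}3.png",cv2.convertScaleAbs(cv2.resize(c[:,:,::-1],(800,600),interpolation=cv2.INTER_CUBIC),alpha=1.4))
E
```

```text
29.7333 [ 0.4898907  -0.1289093   0.06946334]
```

View pics/side3.png

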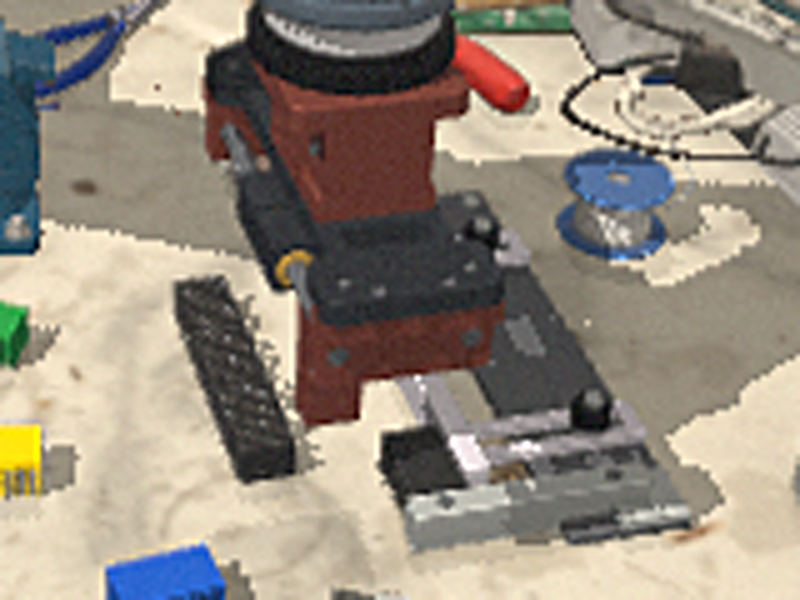

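View pics/top3.png

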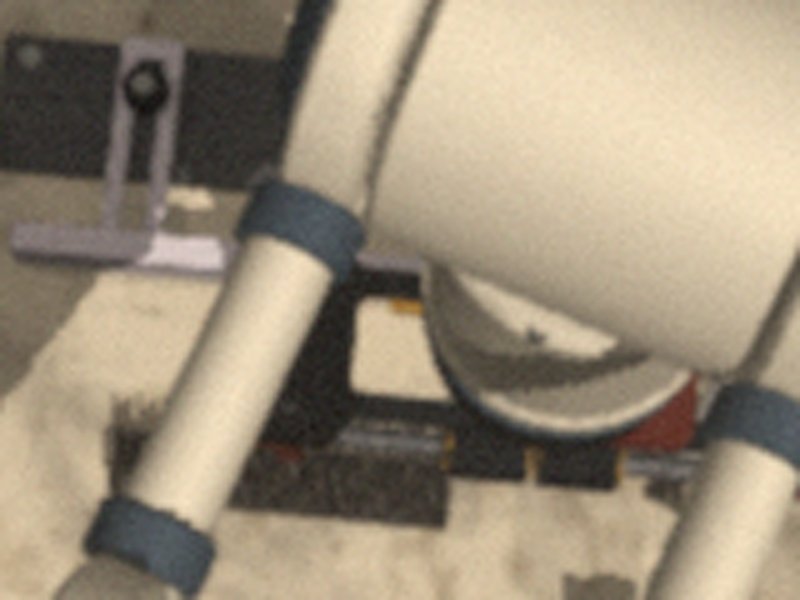

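```bash
python3 - <<'E'
from h import *
from bench import robot
Y=-.129
robot.move_straight(W(.498,Y,.07),velocity=.1)
robot.move_straight(W(.498,Y,.021),velocity=.1)
robot.hold(.15); b=avg(robot,10); print("base",b,robot.get_time_s(),T(robot)); np.save("b.npy",b)
robot.move_straight(W(.507,Y,.021),velocity=.04)
x=.507
while x<.5205:
    x+=.0004
    robot.move_straight(W(x,Y,.021),velocity=.02)
    f=avg(robot,3,.01)-b
    if f[0]<-1.2:
        f=avg(robot,6,.01)-b
        print(round(x,4),np.round(f,2),round(robot.get_time_s(),2),T(robot))
        if f[0]<-4: break
        x-=.0002
for i in range(4):
    robot.hold(.12); print(np.round(avg(robot,4)-b,2),robot.get_time_s())
E
```

```text
base [-0.30857907 -0.01424118 -0.02840054] 30.9583 [ 0.49848934 -0.12915662  0.02185528]
0.5114 [-3.17  0.63  2.28] 34.41 [ 0.51102955 -0.12900132  0.02098247]
0.5116 [-4.82  0.38  3.13] 34.73 [ 0.51104019 -0.12900507  0.02095837]
[-4.94  0.35  3.09] 34.8833
[-5.17  0.06  3.62] 35.0333
[-4.97  0.01  2.86] 35.1833
[-4.47  0.31  3.02] 35.3333
```

```bash
python3 - <<'E'
from h import *
from bench import robot
import cv2
robot.move_straight(W(.500,-.129,.021),velocity=.03)
robot.move_straight(W(.500,-.129,.15),velocity=.2)
robot.reach(W(.46,.16,.25),[np.pi,0,PSI+np.pi/2])
print(robot.get_time_s(),T(robot))
for n in("side","top"):
    d=robot.get_image(n); np.savez(n+"4.npz",**d)
    c=d["color"][130:250,210:370] if n=="side" else d["color"][105:225,190:350]
    cv2.imwrite(f"pics/{n}4.png",cv2.convertScaleAbs(cv2.resize(c[:,:,::-1],(800,600),interpolation=cv2.INTER_CUBIC),alpha=1.4))
E
```

```text
37.8333 [0.46010837 0.15923782 0.24892984]
```

View pics/side4.png

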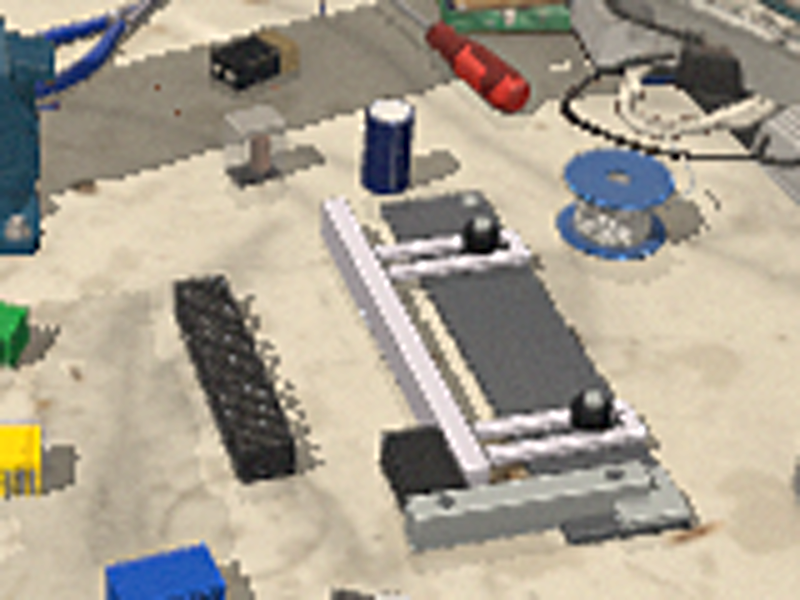

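View pics/top4.png

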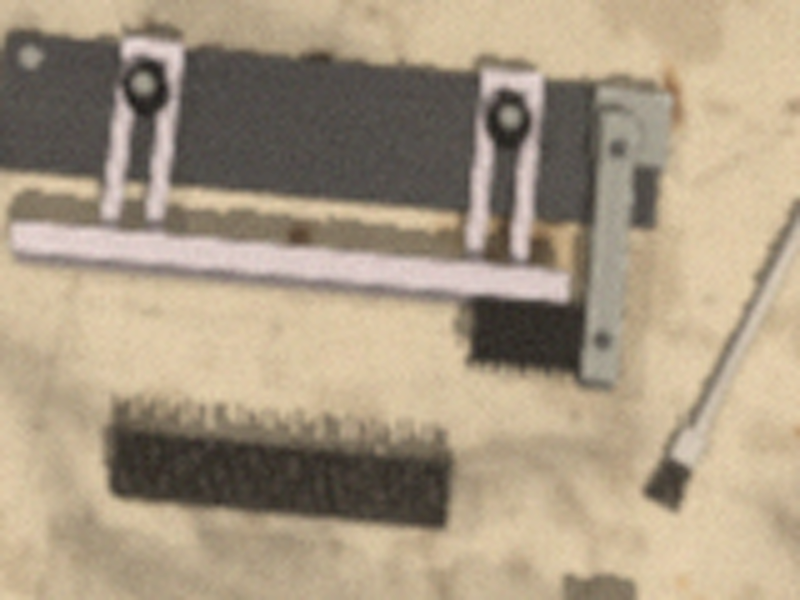

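The sink sits in the corner: (470–582, 300–368) in the enlarged top view, flush with both bar and stop. I'll check it in numbers before handing in.

```bash
python3 - <<'E'
from h import *
d=load("top4"); g=d["color"].astype(float).sum(-1)
def down(u,v,lv=225):
    while g[v,u]<lv: v+=1
    return (u,v-1+(lv-g[v-1,u])/(g[v,u]-g[v-1,u]))
uv=[down(u,173) for u in range(286,304)]
P=ray(d,uv,0.)[:,:2];k=np.polyfit(P[:,1],P[:,0],1);print("front slope",k[0],"xe",(P@EX).mean(), np.round(P@EX,4))
L=[]
for v in range(168,176):
    i=292
    while g[v,i]<225:i-=1
    L.append((i+1-(225-g[v,i+1])/(g[v,i]-g[v,i+1]),v))
print("L ye z.02",ray(d,L,.02)[:,:2]@EY,"z0",(ray(d,L,0)[:,:2]@EY).mean())
for v in(168,172): print(g[v,296:316].astype(int).tolist())
uv=[down(u,int(197+(u-212)*7/67)) for u in range(214,278)]
P=ray(d,uv,0.)[:,:2];print("row front",(P@EX).mean())
E
```

```text
front slope 0.13172296415742393 xe 0.5252520851781687 [0.5253 0.526  0.5258 0.5249 0.5261 0.5257 0.5255 0.5252 0.5243 0.5254
 0.5256 0.5252 0.5253 0.5242 0.5251 0.5252 0.5247 0.525 ]
L ye z.02 [-0.10699865 -0.10717389 -0.10709145 -0.10691388 -0.10764643 -0.10836918
 -0.10873228 -0.10888425] z0 -0.10808088420438498
[95, 98, 101, 96, 110, 105, 96, 105, 101, 100, 120, 266, 343, 338, 329, 332, 334, 341, 313, 326]
[102, 108, 112, 97, 93, 111, 106, 104, 108, 108, 165, 270, 286, 204, 185, 228, 286, 335, 339, 339]
row front 0.4606866239284956
```

```bash
python3 - <<'E'
from bench import robot
robot.close_job(); print(robot.get_time_s())
E
```

```text
the job is handed in; nothing more can be done
the job is handed in; nothing more can be done
```

The flat sink, the leftmost in the row, is in the corner against bar and end stop. I handed the job in at about 38 s of the 67 s allowed; no verdict is reported.

| Step | What I did | Force read at the wrist |
|---|---|---|
| 1 | Pushed it straight out of the row until it met the bar | about 4.6 N |
| 2 | Slid it along the bar to the end stop | about 3.3 N |
| 3 | Pressed it back against the bar in the corner | about 5 N for more than 0.5 s |

After step 3 the arm was moved clear of everything.

**Last checks, from the top and side pictures:**
- **Corner:** the sink lies flat with no visible gap to bar or stop. Its free end measured about 0.6 mm from where a perfect fit would put it, which is within the measuring error of about 1 mm.
- **Other sinks:** the row's front edge moved less than 0.5 mm, by measurement. I checked their position along the row only by eye, and they look undisturbed.

**Disagreements:**
- **Squareness:** the sink's front edge read about 0.027 rad off square to the bar. The edge is short and noisy in the picture. The reading is inside the 0.06 rad limit, so I did not press again.
- **Upward force:** the pushes against the bar also showed about 3 N upward on the tool, which I put down to the tapered fingers. The sink stayed flat.

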